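# Nest the smallest shelf stand into the set

### The job

Put away the set of nesting shelf stands: slide the small blue stand along the shelf and into the open front of the orange one, straight and fully home, so that all three stands sit one inside the other. Keep the blue stand down on the shelf all the way, leave the other things where they are, and do not knock the steamer head off.

Things in the scene. Friction and masses are not known exactly. Their poses are not given: they have to be found in the camera images.
- small_stand: Loose blue plastic hood, 0.2 kg: 120 mm deep (x), 110 wide (y), 60 high, walls 5. Top, two sides, closed back (+x); open at the front (-x) and underneath; it stands on its walls' lower edges and slides easily. Origin: centre of its underside, x from open front to closed back. Starts left or right, in front of the nest, its back roughly away from the robot.
- middle_stand: Orange plastic hood of the same shape, loose, already inside the outer one: 110 mm deep (x), 136 wide (y), 75 high; inside 105 deep, 126 wide, 70 high. Open front (-x) roughly facing the robot, closed back +x. Origin: centre of its underside, x from front to back. Blue fully home: blue origin at x = -10 mm, y = 0 here, its front 15 mm out of the orange front.
- outer_stand: Silver aluminium hood of the same shape, screwed to the shelf: 95 mm deep (x), 156 wide (y), 90 high, walls 5. Origin: centre of its underside, x from open front to closed back. The orange stand sits inside against its back, orange origin at x = -12.5 mm here, its front 20 mm out of the silver front.
- steamer_head: Black plastic garment steamer head resting loose on top of the outer stand: 60 x 130 mm, 47 mm high, with a round stub up to 100 mm above its underside. Origin: centre of its underside. Long axis is y.
- collar_stay_box: Closed clear acrylic box of collar stays, loose, 100 mm (x) by 70 mm (y), 40 mm high, on the other side in front of the nest from the blue stand. Origin: centre of its underside.
- clip_tray: Silver aluminium tray with trouser clips, loose, 90 mm (x) by 170 mm (y), 22 mm high, right of the nest. Origin: centre of its underside.
- spray_bottle: Green plastic bottle, loose, 64 mm diameter, 170 mm high, left of the nest. Origin: centre of its underside.
- clothes_brush: Wooden clothes brush lying bristles down, loose, 50 mm (x) by 150 mm (y), 37 mm high, far left. Origin: centre of its underside.
Things that resemble listed ones, but are neither listed nor needed, are in the scene too. What is meant by the small_stand is not yellow, and is the smaller of those in its own colour.

How it is judged:
By the outcome, as a careful person would: the job done as asked, in the order asked, and still so for the second after the job is handed in, with the robot touching nothing.
It also fails if it takes over 64 s, if anything falls off the work surface, if the arm or the gripper's body presses on something with over 40 N, if the wrist force passes 120 N, or if a joint passes its speed limit or range.

### The arm

A 6-joint arm with a two-finger parallel gripper is mounted at the origin on the work surface. World frame = base frame: x ahead of the robot, y to its left, z up, the work surface at z = 0. Lengths are in mm, angles in rad, forces in N, time in s.
With the tool pointing down it reaches from about 400 to 825 mm from the base axis. Payload 7 kg.
Tool frame: the origin (TCP) lies at the very end of the fingers, on their centre line; the grasp point (between the pads) lies 19 mm behind it; z points along the fingers, y is the line along which they close (so a half turn about z gives the same grasp; the last joint's range is limited). The gripper opens to 88 mm and grips with 3 to 60 N. Pads are 19 mm wide; open, the fingers measure 130 mm over their backs; the gripper's body (78 mm by 193 mm) begins 47 mm behind the grasp point.
Start: joints at [1.532, 0.359, 0.012, 0, -1.224, -0.288], TCP at [216.693, 639.249, 226.561] pointing down, gripper open.
Joint ranges: [-3.07, 3.07], [-1.43, 2.12], [-1.02, 1.25], [-3.03, 1.67], [-3.05, -0], [-3.03, 3.03]. Speed limits (rad/s): [2.39, 2.39, 3.01, 3.14, 3.14, 3.14].

### API

Orientations are given as a 3x3 rotation matrix whose columns are the frame's x, y, z axes.
In Python, from plant import sensors, grab_frame, calibration, sign_off gives the robot as it stands.
- The arm moves only by the tool drive_tool, never from a script. Its argument "moves" is a list of rows, each a list of 3 entries, a list of its own where there are three numbers: the shift along the tool's x, y, z in mm, then the turn, a rotation vector about the tool's x, y, z in degrees, then the gripper's target within -1 to 1 (shut at 1, half-way at 0, fully open at -1). In form: [[[x, y, z], [ax, ay, az], gripper], ...]. A call has 1 to 10 rows; each row shifts and turns the commanded pose from where the row before left it, along the tool's axes as they then stand; what a row does not reach is not made up. A row lasts 1/12 s, in which the tool goes at most 41.7 mm and 7.16 degrees, less where a joint would pass 70% of its speed; a pose out of reach is approached as far as the arm can. A call is refused whole if a number of a shift passes 41.7 or a number of a turn 7.16, either way. A call with a gripper value outside its range is refused whole. The fingers move at their own pace and stop on an object; the grip force is fixed at half the most. Time passes only in rows, so rows that do not move let the fingers close. It gives the time, the measured TCP pose, the force, the opening and the grip force at its end, in the units of the state.
- sensors.get_obs(): the state, without advancing time (a new reading comes with each control period).
- grab_frame(name): name is "scene" or "top" or "wrist"; returns the picture (400x640x3 uint8, red, green, blue); there is no depth.
- calibration(name): a dict with "intrinsics" (3x3 intrinsics, pixels), "eye" and "rotation" of the camera in the world; the wrist camera has in their place "hand_eye" (4x4, takes a point from camera to tool coordinates, whose origin is the TCP and whose axes are the flange's). Camera axes: x right, y down, z forward; pixel columns grow to the right and rows downward; lengths in mm; the calibration is good to about 2 mm. A picture is of the moment at which its call begins: read the wrist's pose just before it. calibration takes no time and is no camera call.
- sign_off(): hands the job in; it is judged then, once.
The state is a dict: "clock": time; "joint_positions": joint angles; "joint_vel": joint speeds; "joint_efforts": joint torques, N m; "tcp_pos": TCP position; "ee_rot": TCP orientation; "force": force on the tool from outside, world axes, zero at the start; "moment": the same for the moment, N m; "width": finger opening in mm; "grip_force": force on a finger pad.
Only numpy, scipy, OpenCV 4.12 (cv2) and the standard library are available. Lean on these libraries where they do the work, as an engineer would, in place of code of your own. Each camera call takes 0.05 s, during which the arm holds its last target. There are 200 camera calls.

## Working session

There is one attempt and no reset: what is moved stays moved. The work goes in short steps, Python scripts to look and compute and a tool call to move; the robot and the scene stay as the last step left them, time stands still between calls to the robot, and variables do not carry over. Pictures are saved under pics/ and viewed, at most 10 in all, crops included, and the job is handed in when it is done.

Besides the shell and the picture viewer there is one more tool, called after ">>>" in YAML: its name, and indented under it one key for each argument. drive_tool: Moves the arm, as the interface text tells. Its arguments: {"type":"object","properties":{"moves":{"type":"array"}},"required":["moves"]}

```bash
mkdir -p pics; ls
python3 - <<'E'
from plant import sensors, grab_frame, calibration
import cv2
for n in ["scene","top"]:
    cv2.imwrite(f"pics/{n}0.png",cv2.resize(grab_frame(n)[:,:,::-1],(800,500)))
    c=calibration(n);print(n,c)
print(calibration("wrist"));o=sensors.get_obs();print(o)
E
```

```text
pics
scene {'intrinsics': array([[379.16652442,   0.        , 312.04095904],
       [  0.        , 379.16652442, 198.99318492],
       [  0.        ,   0.        ,   1.        ]]), 'eye': array([1114.49050865,  150.87856976,  920.73225719]), 'rotation': array([[-0.16277415,  0.80488892, -0.57066487],
       [ 0.98654426,  0.14175639, -0.08145892],
       [ 0.01533001, -0.57624556, -0.81713282]])}
top {'intrinsics': array([[426.61253306,   0.        , 319.36237647],
       [  0.        , 426.61253306, 200.52507101],
       [  0.        ,   0.        ,   1.        ]]), 'eye': array([ 409.34335108,   42.66025483, 1174.81122179]), 'rotation': array([[-0.00249653, -0.995906  ,  0.09036039],
       [-0.99998864,  0.00285317,  0.00381794],
       [-0.00406012, -0.09034984, -0.99590181]])}
{'intrinsics': array([[308.06009037,   0.        , 324.53177193],
       [  0.        , 308.06009037, 195.42419235],
       [  0.        ,   0.        ,   1.        ]]), 'hand_eye': array([[ 2.43001635e-04, -9.62309369e-01, -2.71957018e-01,
         7.39239403e+01],
       [ 9.99999906e-01,  1.36547819e-04
[... 326 characters left out ...]
       -1.22413781e+00, -2.88084014e-01]), 'joint_vel': array([ 0.00096719, -0.00057687,  0.00259096,  0.00118491,  0.00044138,
       -0.00182656]), 'joint_efforts': array([-1.70620930e-03, -5.84164095e+01,  2.93751669e+01,  7.01549873e+00,
        1.02201567e-02, -5.37070139e-05]), 'tcp_pos': array([216.56811472, 638.8309508 , 225.71650541]), 'ee_rot': array([[ 9.47047242e-01, -3.21094071e-01, -3.45394148e-04],
       [-3.21094219e-01, -9.47046069e-01, -1.49845696e-03],
       [ 1.54041476e-04,  1.53001360e-03, -9.99998818e-01]]), 'force': array([ 0.01651475, -0.47523136, -0.66174993]), 'moment': array([ 0.00121237, -0.04525195, -0.01983519]), 'grip_force': 0.0, 'width': 87.68599082571342}
```

View pics/top0.png

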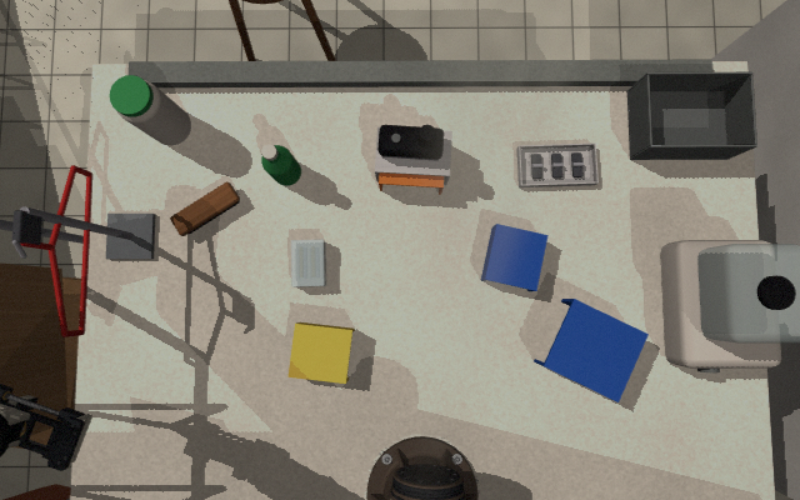

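View pics/scene0.png

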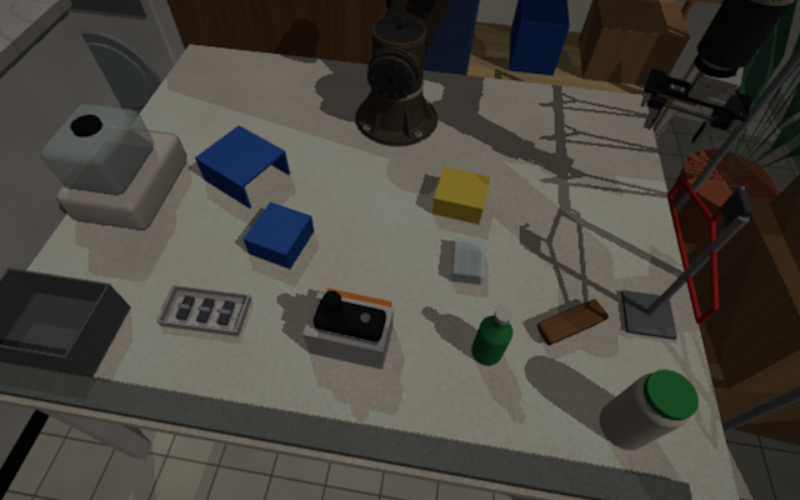

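The top picture shows the small blue stand with top corners at about (492,225), (547,234), (537,291) and (483,278). The nest is around (413,160), with the orange front edge at y≈185 and the steamer head on top. I'll enlarge both for corner reading.

Run:
```python
from plant import grab_frame
import cv2
im=grab_frame("top")[:,:,::-1]
# crop x 290..450, y 90..240 scale 5
cv2.imwrite("pics/crop1.png",cv2.resize(cv2.convertScaleAbs(im[92:242,290:450],alpha=1.3),(800,750),interpolation=cv2.INTER_CUBIC)[:, :] [0:600])
cv2.imwrite("pics/crop2.png",cv2.resize(cv2.convertScaleAbs(im[170:245,370:450],alpha=1.3),(640,600),interpolation=cv2.INTER_CUBIC))
```

```text
(no output)
```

View pics/crop1.png

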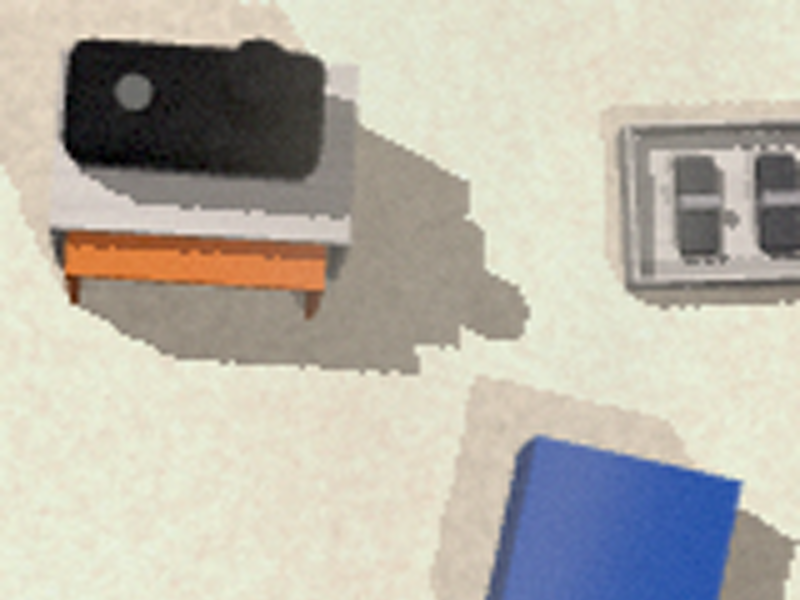

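View pics/crop2.png

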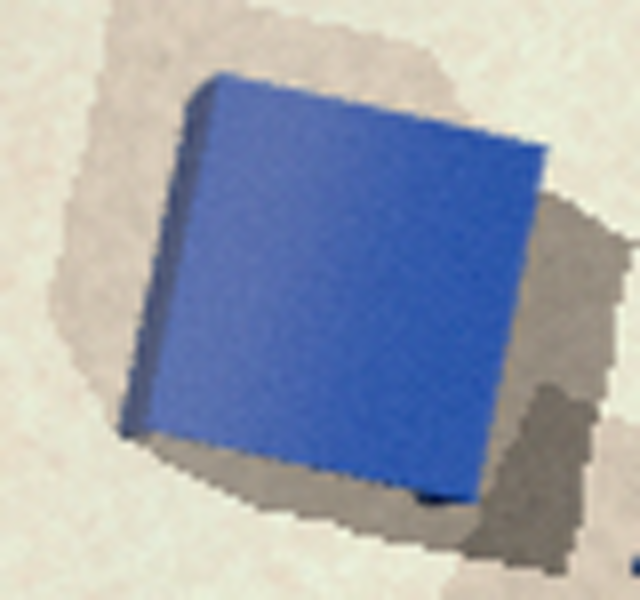

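Crop 1 (×5) shows the silver front top edge running (50,230) to (350,245), the orange front top edge (66,277) to (326,290), and the back right silver corner at (358,65). Crop 2 (×8) shows the blue top corners BL (220,74), BR (547,147), FR (480,502), FL (145,432), with its open front toward the robot.

```bash
cat > h.py <<'E'
import numpy as np
from plant import calibration, sensors
def proj(n,px,z,obs=None):
    c=calibration(n);K=c["intrinsics"]
    if n=="wrist":
        T=np.eye(4);T[:3,:3]=obs["ee_rot"];T[:3,3]=obs["tcp_pos"];M=T@c["hand_eye"];R,e=M[:3,:3],M[:3,3]
    else: R,e=c["rotation"],c["eye"]
    px=np.atleast_2d(px);d=(R@np.linalg.inv(K)@np.c_[px,np.ones(len(px))].T).T
    return e+d*((z-e[2])/d[:,2])[:,None]
def fit(P,L,W):
    # P: BL,BR,FR,FL -> centre, yaw
    P=P[:,:2];c=P.mean(0);Q=np.array([[L,W],[L,-W],[-L,-W],[-L,W]])/2
    a=P-c;y=np.arctan2((Q[:,0]*a[:,1]-Q[:,1]*a[:,0]).sum(),(Q*a).sum());return c,np.degrees(y)
E
python3 - <<'E'
from h import *
np.set_printoptions(precision=1,suppress=True)
b=np.array([[220,74],[547,147],[480,502],[145,432]])/8+[370,170]
P=proj("top",b-0.4,60);print(P,fit(P,120,110))
s=np.array([[50,230],[350,245],[358,65]])/5+[290,92];print(proj("top",s-.4,90))
s=np.array([[66,277],[326,290]])/5+[290,92];o=proj("top",s-.4,75);print(o)
s=np.array([[72,303],[310,318]])/5+[290,92];print(proj("top",s-.4,0))
b=np.array([[322,135]])/1;
E
```

```text
[[ 567.2 -158.    60. ]
 [ 542.7 -264.9   60. ]
 [ 426.5 -239.9   60. ]
 [ 449.5 -131.3   60. ]] (array([ 496.5, -198.5]), np.float64(-12.452029798360918))
[[671.5  97.6  90. ]
 [663.  -57.6  90. ]
 [758.4 -62.8  90. ]]
[[650.   89.9  75. ]
 [642.6 -46.2  75. ]]
[[651.6  89.8   0. ]
 [642.7 -43.1   0. ]]
```

Run:
```python
from h import *
np.set_printoptions(precision=1,suppress=True)
# larger blue: same corner seen in both cameras, for its height
t=np.array([[568,299],[648,335],[617,402],[541,361]])/1.25;s=np.array([[288,153]])/1.25
for z in (60,80,100,120): print(z,proj("top",t[3],z)[0,:2],proj("scene",s,z)[0,:2])
print(proj("top",t,80))
```

```text
60 [ 281.6 -244.4] [ 260.9 -243.4]
80 [ 283.9 -239.2] [ 280.7 -234.3]
100 [ 286.2 -234.1] [ 300.5 -225.1]
120 [ 288.5 -228.9] [ 320.4 -215.9]
[[ 408.6 -297.6   80. ]
 [ 335.4 -457.4   80. ]
 [ 202.5 -389.4   80. ]
 [ 283.9 -239.2   80. ]]
```

>>> drive_tool:
  moves:
    - [[0, 0, 0], [0, 0, 7], -1]
    - [[0, 0, 0], [0, 0, 7], -1]
    - [[0, 0, 0], [0, 0, 7], -1]
    - [[0, 0, 0], [0, 0, 7], -1]
    - [[0, 0, 0], [0, 0, 7], -1]
    - [[0, 0, 0], [0, 0, 7], -1]
    - [[0, 0, 0], [0, 0, 7], -1]
    - [[0, 0, 0], [0, 0, 7], -1]
    - [[0, 0, 0], [0, 0, 7], -1]
    - [[0, 0, 0], [0, 0, 7], -1]

```text
clock: 0.98
tcp_pos: [216.6, 639.0, 226.2]
ee_rot: [[0.016, -1.0, -0.0], [-1.0, -0.016, -0.001], [0.001, 0.0, -1.0]]
force: [1.1, 1.1, -0.3]
width: 87.9
grip_force: 0.0
```

>>> drive_tool:
  moves:
    - [[0, 0, 0], [0, 0, 7], -1]
    - [[0, 0, 0], [0, 0, 7], -1]
    - [[17, -31, 0], [0, 0, 0], -1]
    - [[17, -31, 0], [0, 0, 0], -1]
    - [[17, -31, 0], [0, 0, 0], -1]
    - [[17, -31, 0], [0, 0, 0], -1]
    - [[17, -31, 0], [0, 0, 0], -1]
    - [[17, -31, 0], [0, 0, 0], -1]
    - [[17, -31, 0], [0, 0, 0], -1]
    - [[17, -31, 0], [0, 0, 0], -1]

```text
clock: 1.82
tcp_pos: [429.6, 450.5, 226.5]
ee_rot: [[-0.22, -0.975, -0.0], [-0.975, 0.22, -0.0], [0.0, 0.0, -1.0]]
force: [0.9, 0.2, -0.1]
width: 87.5
grip_force: 0.0
```

>>> drive_tool:
  moves:
    - [[35.6, -10.9, 0], [0, 0, 0], -1]
    - [[35.6, -10.9, 0], [0, 0, 0], -1]
    - [[35.6, -10.9, 0], [0, 0, 0], -1]
    - [[35.6, -10.9, 0], [0, 0, 0], -1]
    - [[35.6, -10.9, 0], [0, 0, 0], -1]
    - [[35.6, -10.9, 0], [0, 0, 0], -1]
    - [[35.6, -10.9, 0], [0, 0, 0], -1]
    - [[35.6, -10.9, 0], [0, 0, 0], -1]
    - [[35.6, -10.9, 0], [0, 0, 0], -1]
    - [[35.6, -10.9, 0], [0, 0, 0], -1]

```text
clock: 2.65
tcp_pos: [456.1, 79.0, 226.7]
ee_rot: [[-0.22, -0.976, 0.0], [-0.976, 0.22, 0.0], [-0.0, -0.0, -1.0]]
force: [0.1, 0.1, 0.3]
width: 87.7
grip_force: 0.0
```

>>> drive_tool:
  moves:
    - [[35.6, -10.9, 0], [0, 0, 0], -1]
    - [[35.6, -10.9, 0], [0, 0, 0], -1]
    - [[35.6, -10.9, 0], [0, 0, 0], -1]
    - [[35.6, -10.9, 0], [0, 0, 0], -1]
    - [[35.6, -10.9, 0], [0, 0, 0], -1]
    - [[35.6, -10.9, 0], [0, 0, 0], -1]
    - [[35.6, -10.9, 0], [0, 0, 0], -1]
    - [[35.6, -10.9, 0], [0, 0, 0], -1]
    - [[35.6, -10.9, 0], [0, 0, 0], -1]
    - [[35.6, -10.9, 0], [0, 0, 0], -1]

```text
clock: 3.48
tcp_pos: [484.1, -292.5, 226.5]
ee_rot: [[-0.22, -0.975, 0.0], [-0.975, 0.22, 0.0], [-0.0, 0.0, -1.0]]
force: [0.3, 1.0, 0.5]
width: 87.5
grip_force: 0.0
```

>>> drive_tool:
  moves:
    - [[0, 0, 0], [0, 0, 0], -1]
    - [[0, 0, 0], [0, 0, 0], -1]
    - [[0, 0, 0], [0, 0, 0], -1]

```text
clock: 3.73
tcp_pos: [484.0, -290.6, 226.0]
ee_rot: [[-0.221, -0.975, -0.001], [-0.975, 0.221, 0.0], [-0.0, 0.001, -1.0]]
force: [-0.4, 0.6, 0.9]
width: 87.4
grip_force: 0.0
```

>>> drive_tool:
  moves:
    - [[0, 0, 36], [0, 0, 0], -1]
    - [[0, 0, 36], [0, 0, 0], -1]
    - [[0, 0, 36], [0, 0, 0], -1]
    - [[0, 0, 36], [0, 0, 0], -1]
    - [[0, 0, 30], [0, 0, 0], -1]
    - [[0, 0, 20], [0, 0, 0], -1]
    - [[-6, 0, 0], [0, 0, 0], -1]
    - [[-6, 0, 0], [0, 0, 0], -1]
    - [[-4, 0, 0], [0, 0, 0], -1]
    - [[-4, 0, 0], [0, 0, 0], -1]

```text
clock: 4.57
tcp_pos: [490.6, -270.2, 34.6]
ee_rot: [[-0.219, -0.976, 0.003], [-0.976, 0.219, -0.001], [0.0, -0.003, -1.0]]
force: [0.2, 0.5, 0.2]
width: 87.9
grip_force: 0.0
```

>>> drive_tool:
  moves:
    - [[-4, 0, 0], [0, 0, 0], -1]
    - [[-4, 0, 0], [0, 0, 0], -1]
    - [[-4, 0, 0], [0, 0, 0], -1]
    - [[-4, 0, 0], [0, 0, 0], -1]
    - [[-5, 0, 0], [0, 0, -0.4], -1]
    - [[-6, 0, 0], [0, 0, -0.5], -1]
    - [[-7, 0, 0], [0, 0, -0.5], -1]
    - [[-7, 0, 0], [0, 0, -0.5], -1]
    - [[-7, 0, 0], [0, 0, -0.5], -1]
    - [[-7, 0, 0], [0, 0, -0.5], -1]

```text
clock: 5.4
tcp_pos: [500.2, -216.5, 32.5]
ee_rot: [[-0.17, -0.986, -0.0], [-0.986, 0.17, 0.0], [0.0, 0.0, -1.0]]
force: [0.1, -2.0, 0.8]
width: 87.6
grip_force: 0.9
```

Run:
```python
from plant import grab_frame
import cv2
im=grab_frame("top")[:,:,::-1]
cv2.imwrite("pics/push1.png",cv2.resize(cv2.convertScaleAbs(im[95:265,270:470],alpha=1.3),(700,595),interpolation=cv2.INTER_CUBIC))
```

```text
(no output)
```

View pics/push1.png

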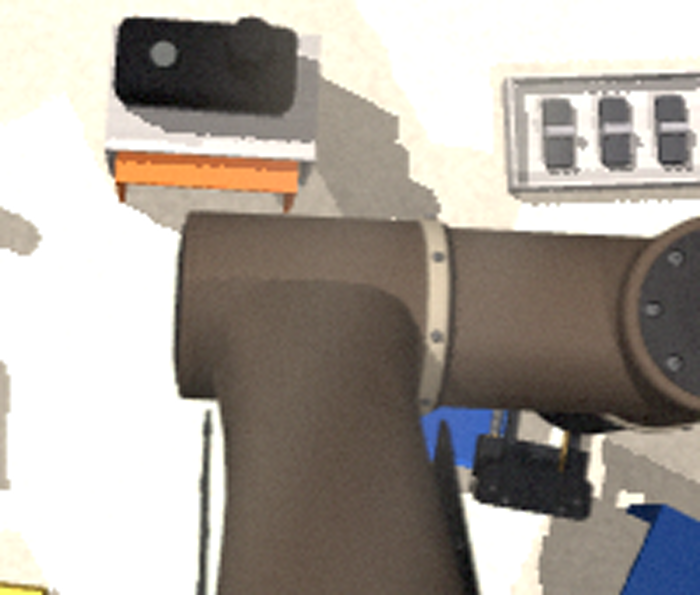

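>>> drive_tool:
  moves:
    - [[-8, 0, 0], [0, 0, -0.3], -1]
    - [[-8, 0, 0], [0, 0, -0.3], -1]
    - [[-8, 0, 0], [0, 0, -0.3], -1]
    - [[-8, 0, 0], [0, 0, -0.3], -1]
    - [[-8, 0, 0], [0, 0, -0.3], -1]
    - [[-8, 0, 0], [0, 0, -0.4], -1]
    - [[-8, 0, 0], [0, 0, -0.4], -1]
    - [[-8, 0, 0], [0, 0, -0.4], -1]
    - [[-8, 0, 0], [0, 0, -0.4], -1]
    - [[-8, 0, 0], [0, 0, -0.4], -1]

```text
clock: 6.28
tcp_pos: [511.9, -137.3, 32.6]
ee_rot: [[-0.109, -0.994, -0.0], [-0.994, 0.109, 0.0], [-0.0, 0.0, -1.0]]
force: [0.6, -1.3, -0.8]
width: 88.4
grip_force: 0.4
```

>>> drive_tool:
  moves:
    - [[-8, 0, 0], [0, 0, -0.4], -1]
    - [[-8, 0, 0], [0, 0, -0.4], -1]
    - [[-8, 0, 0], [0, 0, -0.4], -1]
    - [[-8, 0, 0], [0, 0, -0.4], -1]
    - [[-8, 0, 0], [0, 0, -0.4], -1]
    - [[-8, 0, 0], [0, 0, -0.4], -1]
    - [[-6, 0, 0], [0, 0, -0.4], -1]
    - [[-4, 0, 0], [0, 0, -0.4], -1]
    - [[-2, 0, 0], [0, 0, 0], -1]
    - [[0, 0, 0], [0, 0, 0], -1]

```text
clock: 7.12
tcp_pos: [517.1, -77.9, 32.6]
ee_rot: [[-0.054, -0.999, 0.0], [-0.999, 0.054, 0.0], [-0.0, -0.0, -1.0]]
force: [0.8, 0.3, -0.6]
width: 87.7
grip_force: 0.0
```

Run:
```python
from plant import grab_frame,sensors
import cv2,pickle
o=sensors.get_obs();im=grab_frame("wrist")[:,:,::-1]
pickle.dump(o,open("o1.pkl","wb"));print(o["tcp_pos"],o["ee_rot"])
cv2.imwrite("pics/w1.png",cv2.resize(im,(800,500)))
```

```text
[517.13005489 -77.91958592  32.61066298] [[-5.39974506e-02 -9.98541066e-01  1.25631175e-04]
 [-9.98541072e-01  5.39974566e-02  4.54401256e-05]
 [-5.21575953e-05 -1.22994237e-04 -9.99999991e-01]]
```

View pics/w1.png

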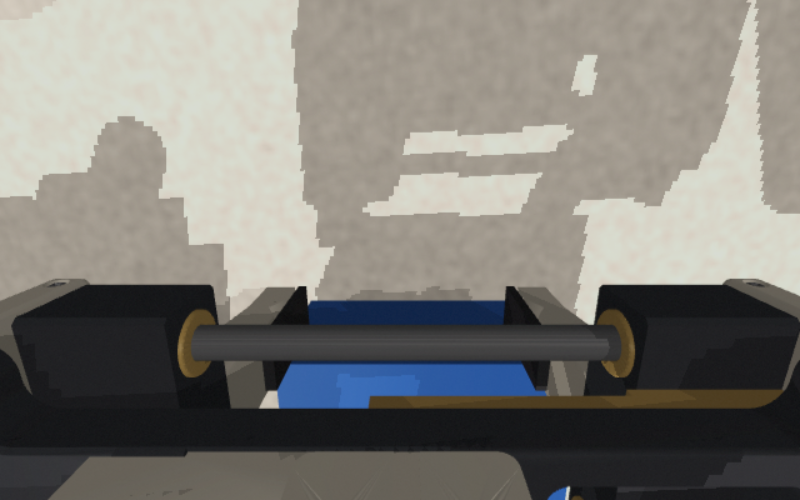

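The wrist view shows the blue side wall flush against both fingers (wall edges about x=280–545, y=300–400). I'll push the last ~42 mm, back off, lift and measure from the top.

>>> drive_tool:
  moves:
    - [[-6, 0, 0], [0, 0, 0], -1]
    - [[-7, 0, 0], [0, 0, 0], -1]
    - [[-7, 0, 0], [0, 0, 0], -1]
    - [[-7, 0, 0], [0, 0, 0], -1]
    - [[-6, 0, 0], [0, 0, 0], -1]
    - [[-5, 0, 0], [0, 0, 0], -1]
    - [[-3, 0, 0], [0, 0, 0], -1]
    - [[-1, 0, 0], [0, 0, 0], -1]
    - [[0, 0, 0], [0, 0, 0], -1]
    - [[0, 0, 0], [0, 0, 0], -1]

```text
clock: 8.0
tcp_pos: [519.4, -36.3, 32.6]
ee_rot: [[-0.054, -0.999, 0.0], [-0.999, 0.054, 0.0], [-0.0, -0.0, -1.0]]
force: [0.9, -0.8, 0.5]
width: 87.2
grip_force: 0.0
```

>>> drive_tool:
  moves:
    - [[10, 0, 0], [0, 0, 0], -1]
    - [[20, 0, 0], [0, 0, 0], -1]
    - [[20, 0, -25], [0, 0, 0], -1]
    - [[20, 0, -35], [0, 0, 0], -1]
    - [[30, 0, -25], [0, 0, 0], -1]
    - [[35, 10, -15], [0, 0, 0], -1]
    - [[35, 15, 0], [0, 0, 0], -1]
    - [[35, 15, 0], [0, 0, 0], -1]
    - [[35, 15, 0], [0, 0, 0], -1]
    - [[20, 15, 0], [0, 0, 0], -1]

```text
clock: 8.83
tcp_pos: [433.8, -295.2, 132.7]
ee_rot: [[-0.056, -0.998, 0.0], [-0.998, 0.056, -0.0], [0.0, -0.0, -1.0]]
force: [-0.6, -0.5, 0.2]
width: 87.3
grip_force: 0.0
```

Run:
```python
from plant import grab_frame,sensors
import cv2
print(sensors.get_obs()["tcp_pos"])
im=grab_frame("top")[:,:,::-1]
cv2.imwrite("pics/push2.png",cv2.resize(cv2.convertScaleAbs(im[115:235,270:410],alpha=1.2),(700,600),interpolation=cv2.INTER_CUBIC))
```

```text
[ 433.75963981 -295.23139679  132.74302038]
```

View pics/push2.png

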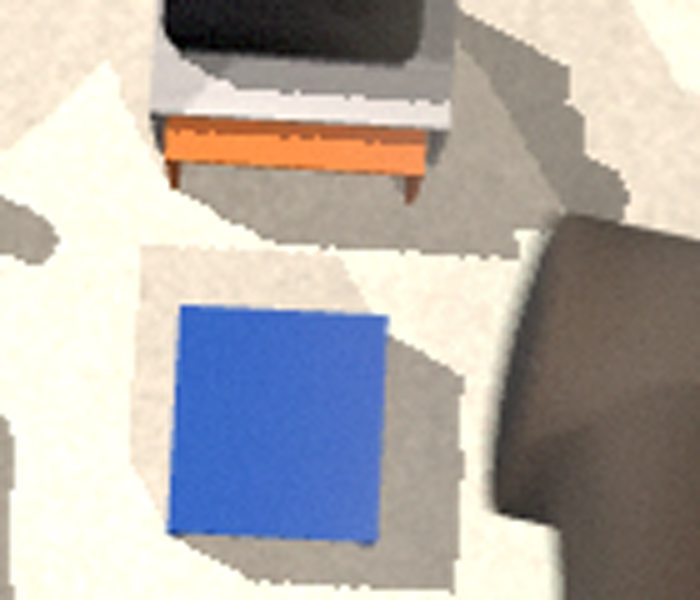

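The stand now sits in front of the nest, nearly aligned. Its corners (×5 crop) are BL (180,305), BR (388,317), FR (377,543), FL (169,534). The orange front runs (166,160) to (426,175).

Run:
```python
from h import *
np.set_printoptions(precision=2,suppress=True)
b=np.array([[180,305],[388,317],[377,543],[169,534]])/5+[270,115]
P=proj("top",b-.4,60);print(P)
c,y=fit(P,120,110);print(c,y)
s=np.array([[166,160],[426,175]])/5+[270,115];o=proj("top",s-.4,75);print(o)
m=o[:,:2].mean(0);d=o[0,:2]-o[1,:2];yo=np.degrees(np.arctan2(-d[0],d[1]));print(m,yo)
t=np.radians(yo);u=np.array([np.cos(t),np.sin(t)]);n=np.array([-u[1],u[0]])
oc=m+55*u;print("orange",oc,"blue in orange frame",(c-oc)@u,(c-oc)@n,y-yo)
```

```text
[[576.63  83.08  60.  ]
 [569.9  -26.59  60.  ]
 [450.86 -19.85  60.  ]
 [455.85  88.78  60.  ]]
[513.31  31.35] -3.0157920362316246
[[651.07  89.9   75.  ]
 [642.64 -46.16  75.  ]]
[646.85  21.87] -3.5464772466198053
orange [701.75  18.47] blue in orange frame -188.87531222144236 1.2065139606014965 0.5306852103881807
```

>>> drive_tool:
  moves:
    - [[0, 0, 0], [0, 0, 6.9], -1]
    - [[0, 0, 0], [0, 0, 6.9], -1]
    - [[0, 0, 0], [0, 0, 6.9], -1]
    - [[0, 0, 0], [0, 0, 6.9], -1]
    - [[0, 0, 0], [0, 0, 6.9], -1]
    - [[0, 0, 0], [0, 0, 6.9], -1]
    - [[0, 0, 0], [0, 0, 6.9], -1]
    - [[0, 0, 0], [0, 0, 6.9], -1]
    - [[0, 0, 0], [0, 0, 6.9], -1]
    - [[0, 0, 0], [0, 0, 6.9], -1]

```text
clock: 9.72
tcp_pos: [434.8, -292.7, 132.5]
ee_rot: [[-0.954, -0.301, -0.0], [-0.301, 0.954, 0.0], [-0.0, 0.0, -1.0]]
force: [-0.2, 0.2, 0.3]
width: 87.6
grip_force: 0.0
```

>>> drive_tool:
  moves:
    - [[0, 0, 0], [0, 0, 6.9], -1]
    - [[0, 0, 0], [0, 0, 6.9], -1]
    - [[0, 0, 0], [0, 0, 6.9], -1]
    - [[0, 0, 0], [0, 0, 0], -1]
    - [[0, 0, 0], [0, 0, 0], -1]

```text
clock: 10.13
tcp_pos: [434.9, -292.5, 132.5]
ee_rot: [[-0.999, 0.046, -0.0], [0.046, 0.999, 0.0], [0.0, 0.0, -1.0]]
force: [-0.1, 0.5, 0.2]
width: 87.4
grip_force: 0.0
```

>>> drive_tool:
  moves:
    - [[4, 33, 0], [0, 0, 0], -1]
    - [[4, 33, 0], [0, 0, 0], -1]
    - [[4, 33, 0], [0, 0, 0], -1]
    - [[4, 33, 0], [0, 0, 0], -1]
    - [[4, 33, 0], [0, 0, 0], -1]
    - [[4, 33, 0], [0, 0, 0], -1]
    - [[4, 33, 0], [0, 0, 0], -1]
    - [[4, 33, 0], [0, 0, 0], -1]
    - [[4, 33, 0], [0, 0, 0], -1]
    - [[4, 33, 0], [0, 0, 0], -1]

```text
clock: 10.97
tcp_pos: [411.2, 40.8, 132.9]
ee_rot: [[-0.999, 0.045, 0.001], [0.045, 0.999, 0.001], [-0.001, 0.001, -1.0]]
force: [1.0, -0.2, -0.1]
width: 87.9
grip_force: 0.0
```

>>> drive_tool:
  moves:
    - [[0, 0, 0], [0, 0, 0], -1]
    - [[0, 0, 0], [0, 0, 0], -1]

```text
clock: 11.13
tcp_pos: [411.6, 40.8, 132.8]
ee_rot: [[-0.999, 0.042, 0.0], [0.042, 0.999, 0.0], [-0.0, 0.0, -1.0]]
force: [-0.3, -0.4, -0.9]
width: 87.7
grip_force: 0.0
```

>>> drive_tool:
  moves:
    - [[0, -4, 35], [0, 0, 0.9], -1]
    - [[0, 0, 35], [0, 0, 0], -1]
    - [[0, 0, 20], [0, 0, 0], -1]
    - [[0, 0, 10], [0, 0, 0], -1]
    - [[-5, 0, 0], [0, 0, 0], -1]
    - [[-6, 0, 0], [0, 0, 0], -1]
    - [[-6, 0, 0], [0, 0, 0], -1]
    - [[-4, 0, 0], [0, 0, 0], -1]
    - [[-4, 0, 0], [0, 0, 0], -1]
    - [[-4, 0, 0], [0, 0, 0], -1]

```text
clock: 11.97
tcp_pos: [441.3, 33.5, 33.2]
ee_rot: [[-0.998, 0.065, 0.001], [0.065, 0.998, 0.001], [-0.001, 0.001, -1.0]]
force: [0.6, 0.4, -0.2]
width: 87.4
grip_force: 0.0
```

>>> drive_tool:
  moves:
    - [[-4, 0, 0], [0, 0, 0], -1]
    - [[-5, 0, 0], [0, 0, 0], -1]
    - [[-6, 0, 0], [0, 0, 0], -1]
    - [[-6, 0, 0], [0, 0, 0], -1]
    - [[-6, 0, 0], [0, 0, 0], -1]
    - [[-6, 0, 0], [0, 0, 0], -1]
    - [[-6, 0, 0], [0, 0, 0], -1]
    - [[-5, 0, 0], [0, 0, 0], -1]
    - [[-3, 0, 0], [0, 0, 0], -1]
    - [[-2, 0, 0], [0, 0, 0], -1]

```text
clock: 12.8
tcp_pos: [489.6, 30.3, 32.4]
ee_rot: [[-0.998, 0.065, -0.0], [0.065, 0.998, -0.0], [0.0, -0.0, -1.0]]
force: [-2.2, 0.6, 1.1]
width: 87.5
grip_force: 1.0
```

>>> drive_tool:
  moves:
    - [[-4, 0, 0], [0, 0, 0], -1]
    - [[-5, 0, 0], [0, 0, 0], -1]
    - [[-5, 0, 0], [0, 0, 0], -1]
    - [[-5, 0, 0], [0, 0, 0], -1]
    - [[-5, 0, 0], [0, 0, 0], -1]
    - [[-5, 0, 0], [0, 0, 0], -1]
    - [[-5, 0, 0], [0, 0, 0], -1]
    - [[-5, 0, 0], [0, 0, 0], -1]
    - [[-4, 0, 0], [0, 0, 0], -1]
    - [[-2, 0, 0], [0, 0, 0], -1]

```text
clock: 13.63
tcp_pos: [534.8, 27.4, 32.5]
ee_rot: [[-0.998, 0.065, 0.0], [0.065, 0.998, -0.0], [-0.0, -0.0, -1.0]]
force: [-1.5, 0.2, 0.7]
width: 87.5
grip_force: 0.7
```

Run:
```python
from plant import grab_frame
import cv2
a=grab_frame("top")[:,:,::-1][95:215,270:410];b=grab_frame("scene")[:,:,::-1][170:290,210:350]
o=cv2.hconcat([cv2.resize(cv2.convertScaleAbs(x,alpha=1.3),(400,343),interpolation=cv2.INTER_CUBIC) for x in (a,b)])
cv2.imwrite("pics/in1.png",o)
```

```text
(no output)
```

View pics/in1.png

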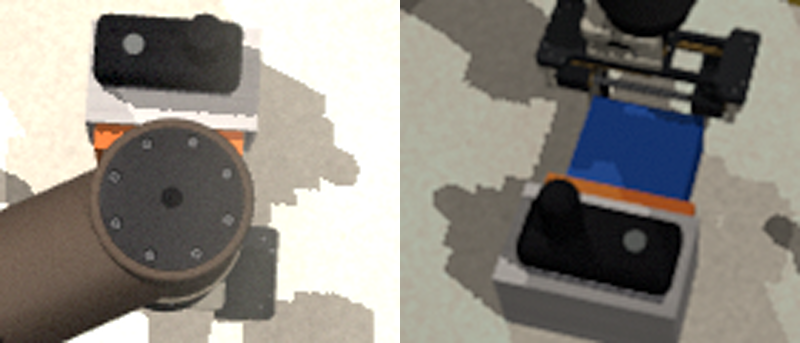

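The right half (scene camera) shows the blue stand's back already under the orange front edge (about (590–695, 180–210)), central and straight. The steamer head hasn't moved. I'll carry on.

>>> drive_tool:
  moves:
    - [[-4, 0, 0], [0, 0, 0], -1]
    - [[-5, 0, 0], [0, 0, 0], -1]
    - [[-5, 0, 0], [0, 0, 0], -1]
    - [[-5, 0, 0], [0, 0, 0], -1]
    - [[-5, 0, 0], [0, 0, 0], -1]
    - [[-5, 0, 0], [0, 0, 0], -1]
    - [[-5, 0, 0], [0, 0, 0], -1]
    - [[-5, 0, 0], [0, 0, 0], -1]
    - [[-5, 0, 0], [0, 0, 0], -1]
    - [[-5, 0, 0], [0, 0, 0], -1]

```text
clock: 14.57
tcp_pos: [583.5, 24.1, 32.5]
ee_rot: [[-0.998, 0.065, -0.0], [0.065, 0.998, -0.0], [0.0, -0.0, -1.0]]
force: [-0.3, 0.3, 0.3]
width: 87.7
grip_force: 0.8
```

>>> drive_tool:
  moves:
    - [[-4, 0, 0], [0, 0, 0], -1]
    - [[-4, 0, 0], [0, 0, 0], -1]
    - [[-4, 0, 0], [0, 0, 0], -1]
    - [[-3, 0, 0], [0, 0, 0], -1]
    - [[-3, 0, 0], [0, 0, 0], -1]
    - [[-3, 0, 0], [0, 0, 0], -1]
    - [[-2, 0, 0], [0, 0, 0], -1]
    - [[-2, 0, 0], [0, 0, 0], -1]
    - [[-2, 0, 0], [0, 0, 0], -1]

```text
clock: 15.32
tcp_pos: [610.1, 22.5, 32.6]
ee_rot: [[-0.998, 0.065, 0.0], [0.065, 0.998, 0.0], [-0.0, 0.0, -1.0]]
force: [-1.1, 0.2, 0.2]
width: 87.6
grip_force: 0.7
```

>>> drive_tool:
  moves:
    - [[-2, 0, 0], [0, 0, 0], -1]
    - [[-1.5, 0, 0], [0, 0, 0], -1]
    - [[-1.5, 0, 0], [0, 0, 0], -1]
    - [[-1.5, 0, 0], [0, 0, 0], -1]
    - [[-1, 0, 0], [0, 0, 0], -1]
    - [[-1, 0, 0], [0, 0, 0], -1]
    - [[0, 0, 0], [0, 0, 0], -1]

```text
clock: 15.9
tcp_pos: [618.7, 21.9, 32.6]
ee_rot: [[-0.998, 0.065, 0.0], [0.065, 0.998, 0.0], [-0.0, 0.0, -1.0]]
force: [-0.8, -0.9, -0.1]
width: 87.8
grip_force: 0.2
```

>>> drive_tool:
  moves:
    - [[-1, 0, 0], [0, 0, 0], -1]
    - [[-1, 0, 0], [0, 0, 0], -1]
    - [[0, 0, 0], [0, 0, 0], -1]

```text
clock: 16.15
tcp_pos: [620.7, 21.8, 32.6]
ee_rot: [[-0.998, 0.065, 0.0], [0.065, 0.998, 0.0], [-0.0, 0.0, -1.0]]
force: [-0.7, -0.3, -0.2]
width: 87.6
grip_force: 0.2
```

>>> drive_tool:
  moves:
    - [[-1, 0, 0], [0, 0, 0], -1]
    - [[-1, 0, 0], [0, 0, 0], -1]
    - [[0, 0, 0], [0, 0, 0], -1]

```text
clock: 16.4
tcp_pos: [621.9, 21.6, 32.5]
ee_rot: [[-0.998, 0.065, -0.001], [0.065, 0.998, -0.0], [0.001, -0.0, -1.0]]
force: [-3.6, 0.4, 3.0]
width: 87.7
grip_force: 2.2
```

>>> drive_tool:
  moves:
    - [[-1, 0, 0], [0, 0, 0], -1]
    - [[0, 0, 0], [0, 0, 0], -1]

```text
clock: 16.57
tcp_pos: [621.9, 21.4, 32.4]
ee_rot: [[-0.998, 0.065, -0.003], [0.065, 0.998, -0.0], [0.003, -0.001, -1.0]]
force: [-8.3, 1.6, 6.2]
width: 87.8
grip_force: 3.9
```

Force rose at TCP x=621.9, exactly where the blue stand should be home. I'll retreat and verify.

>>> drive_tool:
  moves:
    - [[5, 0, 0], [0, 0, 0], -1]
    - [[15, 0, 0], [0, 0, 0], -1]
    - [[25, 0, 0], [0, 0, 0], -1]
    - [[30, 0, 0], [0, 0, 0], -1]
    - [[35, 0, -20], [0, 0, 0], -1]
    - [[35, 0, -40], [0, 0, 0], -1]
    - [[20, -30, -30], [0, 0, 0], -1]
    - [[0, -40, 0], [0, 0, 0], -1]
    - [[0, -40, 0], [0, 0, 0], -1]
    - [[0, -40, 0], [0, 0, 0], -1]

```text
clock: 17.4
tcp_pos: [459.9, -115.5, 112.2]
ee_rot: [[-0.998, 0.062, 0.005], [0.062, 0.998, 0.0], [-0.005, 0.001, -1.0]]
force: [1.0, 0.1, -1.7]
width: 87.9
grip_force: 0.0
```

>>> drive_tool:
  moves:
    - [[0, -40, 0], [0, 0, 0], -1]
    - [[0, -40, 0], [0, 0, 0], -1]
    - [[0, -40, 0], [0, 0, 0], -1]
    - [[0, 0, 0], [0, 0, 0], -1]
    - [[0, 0, 0], [0, 0, 0], -1]

```text
clock: 17.82
tcp_pos: [451.1, -236.7, 110.5]
ee_rot: [[-0.998, 0.069, 0.001], [0.069, 0.998, -0.0], [-0.001, -0.0, -1.0]]
force: [-0.5, 0.5, -0.1]
width: 87.6
grip_force: 0.0
```

Run:
```python
from plant import grab_frame
import cv2
a=grab_frame("top")[:,:,::-1][95:175,285:385];b=grab_frame("scene")[:,:,::-1][200:300,230:330]
o=cv2.hconcat([cv2.resize(cv2.convertScaleAbs(a,alpha=1.4),(500,400),interpolation=cv2.INTER_CUBIC),cv2.resize(cv2.convertScaleAbs(b,alpha=1.6),(300,400),interpolation=cv2.INTER_CUBIC)])
cv2.imwrite("pics/fin.png",o)
```

```text
(no output)
```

View pics/fin.png

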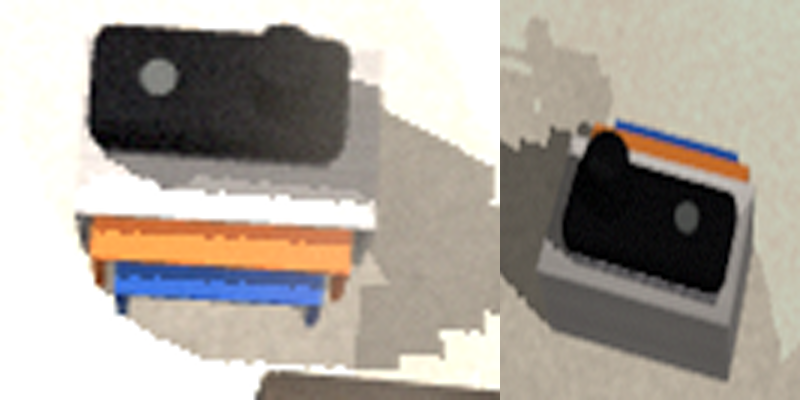

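All three stands are nested and the steamer head is untouched. The blue front edge runs (115,294) to (324,304) and the orange (90,259) to (351,275), so I'll check how far the blue protrudes.

Run:
```python
from h import *
np.set_printoptions(precision=1,suppress=True)
f=lambda p,z:proj("top",np.array(p)/5+[285,95]-.4,z)[:,:2]
b=f([[115,294],[324,304]],60);o=f([[90,259],[351,275]],75);print(b,o)
m=o.mean(0);d=o[0]-o[1];d/=np.linalg.norm(d);u=np.array([d[1],-d[0]])
e=b[0]-b[1];print("protrude",(m-b)@u,"lat",(b.mean(0)-m)@d,"dyaw",np.degrees(np.arctan2(-e[0],e[1])-np.arctan2(-d[0],d[1])))
```

```text
[[636.   77.8]
 [630.3 -32.9]] [[651.6  90.4]
 [642.6 -46.2]]
protrude [14.7 13.2] lat -0.6075142155239903 dyaw 0.788033850436894
```

Protrusion is 14 mm (nominal 15), lateral offset under 1 mm, yaw error under 1°. It is fully home, so I'm handing in.

```bash
python3 -c "
from plant import sign_off
print(sign_off())"
```

```text
the job is handed in; nothing more can be done
None
```

The blue stand is fully home in the orange one, so all three are nested: it sits straight to within 1° and protrudes about 14 mm (15 nominal). The steamer head is still in place, and the job was handed in at about 18 s.

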